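Pry the spring clip off the lazy Susan's spindle

TASK

The lazy Susan's tray has to come off for washing: take the blue-handled hooked pick from its wooden stand, hook the red spring clip by its loop and pull it out of the groove of the spindle, and leave it lying on the turntable clear of the spindle. Then lay the pick in the empty clay cazuela without dropping it in from a height. Touch the clip only with the pick, and leave the bowl, the jar and the spatula where they are.

Things in the scene. Friction and masses are not known exactly. Their poses are not given: they have to be found in the camera images.
- pick: Hooked pick, 80 g, lying in a wooden stand (lift straight up). Origin: on the axis of its blue handle, its balance point, 60 over the ledge at first. +x to the hook, z up. Handle 18 wide (y), 20 high, x -60 to 40; steel shank 6 thick on to x 75, then a leg straight down, tip at z -45. Stand: 40 wide posts at x -50 and 30, lips 8 up the handle's sides; free between them to 8 over the ledge.
- clip: Red sprung clip, 46 g, 60 x 34, 8 thick, flat on the turntable, its two fork arms snapped round the spindle. Origin: on the underside, centre of the fork. +x to the fork's mouth (about away from the robot), z up. Pull loop on the -x side (about towards the robot): opening 20 (x) by 24 (y) centred at x -28, outer bar x -43 to -38. 4 to 8 N along -x frees it after about 10 mm; then it slides.
- turntable: White lazy Susan, fixed (does not turn), disc 300 across, top face 30 over the ledge. Origin: on the ledge under the central spindle; z up. Spindle: neck 16 across, 12 high above the tray (the clip's groove), then a grey cap 26 across, its top 54 over the ledge.
- cazuela: Empty brown clay cazuela (shallow round dish), fixed, left or right of the turntable, the pick's stand on the other side. 210 across at the rim, 48 high, walls 6 thick; inner floor 6 over the ledge, about 155 across. Small loop handles at +y and -y. Origin: centre of its underside, z up.
- bowl: Bystander: orange melamine bowl, 92 across, 45 high, loose on the turntable left of the spindle. Origin: centre of its underside.
- jar: Bystander: closed glass jar, 62 across, 85 high, steel screw lid, loose on the turntable right of the spindle. Origin: centre of its underside.
- spatula: Bystander: green silicone spatula, 170 long, 13 high, lying on the turntable beyond the spindle. Origin: on its underside near mid-length, +x towards the blade.
Things that resemble listed ones, but are neither listed nor needed, are in the scene too. Of the things that look like the clip, the middle-sized one is meant.

How it is judged (in metres and radians):
On the way, in this order (a step that is already met when the one before it is completed fails the run):
1. the pick is lifted off its stand (height (world z) of pick above 0.085 m), for 0.2 s.
2. the clip is out of the groove, clear of the spindle, the pick not yet in the cazuela (horizontal distance between clip and turntable above 0.025 m and horizontal distance between pick and cazuela above 0.11 m), for 0.1 s.
At the end, for the whole second after the job is handed in: The clip lies at rest on the turntable, its fork's centre 25 to 125 mm from the spindle's axis; the pick lies at rest in the cazuela, its origin within 85 mm of the dish's axis and lower than 60 mm over the ledge (horizontal distance between clip and turntable between 0.025 and 0.125 m and z of clip in the frame of turntable between 0.024 and 0.042 m and linear speed of each of clip, pick below 0.03 m/s and horizontal distance between pick and cazuela below 0.085 m and height (world z) of pick below 0.06 m); the robot touches nothing.
It fails at once if the fingers or the arm touch the clip (contact force between any of the fingers, the arm and clip above 1 N).
It fails at once if the pick is dropped into the cazuela from a height (it falls in faster than 1.1 m/s) (horizontal distance between pick and cazuela below 0.1 m and height (world z) of pick below 0.09 m and linear speed of pick above 1.1 m/s).
It fails at once if the bowl, the jar or the spatula is moved by more than 30 mm (distance of any of bowl, jar, spatula from where it was at the start of the episode above 0.03 m).
It also fails if it takes over 59 s, if anything falls off the work surface, if the arm or the gripper's body presses on something with over 40 N, if the wrist force passes 120 N, or if a joint passes its speed limit or range.

ROBOT

A 6-joint arm with a two-finger parallel gripper is mounted at the origin on the work surface. World frame = base frame: x ahead of the robot, y to its left, z up, the work surface at z = 0. Lengths are in mm, angles in rad, forces in N, time in s.
With the tool pointing down it reaches from about 425 to 925 mm from the base axis. Payload 12.5 kg.
Tool frame: the origin (TCP) lies on the front face of the gripper's body, between the roots of the fingers; the fingertips stand 73 mm ahead of it and the grasp point (between the pads) lies 54 mm ahead of it (bot.tcp_to_tips is the distance from the TCP to the fingertips, in mm); z points along the fingers, y is the line along which they close (so a half turn about z gives the same grasp; the last joint's range is limited). The gripper opens to 85 mm and grips with 20 to 120 N. Pads are 22 mm wide; open, the fingers measure 114 mm over their backs; the gripper's body (76 mm by 85 mm) begins 54 mm behind the grasp point. The pads swing forward as they close: fully open they stand 13 mm farther back than shut.
Start: joints at [-1.354, 0.491, 1.559, -0, 1.092, -0.106], TCP at [198.286, -592.722, 303.927] pointing down, gripper open.
Joint ranges: [-3.1, 3.1], [-0.84, 2.19], [0.05, 2.79], [-1.13, 4.28], [0.06, 2.93], [-2.69, 2.69]. Speed limits (rad/s): [2.22, 2.22, 2.79, 3.14, 3.14, 3.14].

INTERFACE

Orientations are given as a rotation vector (axis times angle).
In Python, from plant import state, vision, bot gives the robot as it stands.
- The arm moves only by the tool arm_command, never from a script. Its argument "increments" is a list of rows, each a list of 4 numbers: the shift along the tool's x, y, z in units of 30 mm (1.0 is 30 mm), then the turn about the tool's z in units of 8 degrees (1.0 is 8 degrees). A call has 1 to 5 rows; each row shifts and turns the commanded pose from where the row before left it, along the tool's axes as they then stand; what a row does not reach is not made up. A row lasts 1/10 s, in which the tool goes at most 50 mm and 8.59 degrees, less where a joint would pass 70% of its speed; a pose out of reach is approached as far as the arm can. A call is refused whole if a number of a shift passes 1 or a number of a turn 1, either way. A call with a gripper value outside its range is refused whole. "hand" is the closure, from -1 (fully open) to 1 (shut), set as the call begins (left out, the last holds). The fingers move at their own pace and stop on an object; the grip force is fixed at half the most. Time passes only in rows, so rows that do not move let the fingers close. It gives the time, the measured TCP pose, the force, the opening and the grip force at its end, in the units of the state.
- state(): the state, without advancing time (a new reading comes with each control period).
- vision.snapshot(name): name is "scene" or "side" or "wrist"; returns a dict with "frame" (420x560x3 uint8, red, green, blue), "range_z" (420x560 float32, mm along the optical axis (not along the pixel's ray), 0 where there is no reading), "fx", "fy", "cx", "cy" (pixels), "position" and "attitude" of the camera in the world. Camera axes: x right, y down, z forward; pixel columns grow to the right and rows downward; lengths in mm; the calibration is good to about 2 mm. A picture is of the moment at which its call begins.
- bot.close_job(): hands the job in; it is judged then, once.
The state is a dict: "clock": time; "joint_positions": joint angles; "joint_vel": joint speeds; "effort": joint torques, N m; "tool_pos": TCP position; "tool_rot": TCP orientation; "wrist_force": force on the tool from outside, world axes, zero at the start; "torque": the same for the moment, N m; "finger_gap": finger opening in mm; "grasp_force": force on a finger pad.
Only numpy, scipy, OpenCV 4.12 (cv2) and the standard library are available. Lean on these libraries where they do the work, as an engineer would, in place of code of your own. Each camera call takes 0.05 s, during which the arm holds its last target. There are 200 camera calls.

## Working session

There is one attempt and no reset: what is moved stays moved. The work goes in short steps, Python scripts to look and compute and a tool call to move; the robot and the scene stay as the last step left them, time stands still between calls to the robot, and variables do not carry over. Pictures are saved under pics/ and viewed, at most 10 in all, crops included, and the job is handed in when it is done.

Besides the shell and the picture viewer there is one more tool, called after "Emit:" as name(argument=value, ...) on one line, values as JSON. arm_command: Moves the arm, as the interface text tells. Its arguments: {"type":"object","properties":{"increments":{"type":"array"},"hand":{"type":"number"}},"required":["increments"]}

```bash
mkdir -p pics
cat > h.py <<'E'
import numpy as np,cv2
from scipy.spatial.transform import Rotation as R
from plant import state,vision,bot
def snap(n,f=None):
    s=vision.snapshot(n)
    if f: cv2.imwrite('pics/'+f,s['frame'][:,:,::-1])
    return s
def rot(s):
    a=np.array(s['attitude'],float)
    return a if a.shape==(3,3) else R.from_rotvec(a).as_matrix() if a.size==3 else R.from_quat(a).as_matrix()
def ray(s,u,v,z):
    d=rot(s)@np.array([(u-s['cx'])/s['fx'],(v-s['cy'])/s['fy'],1]); p=np.array(s['position'],float)
    return p+d*(z-p[2])/d[2]
def cloud(s):
    v,u=np.mgrid[0:420,0:560]; Z=s['range_z']
    c=np.stack([(u-s['cx'])/s['fx']*Z,(v-s['cy'])/s['fy']*Z,Z],-1)
    P=c@rot(s).T+np.array(s['position']); P[Z==0]=np.nan
    return P
E
python3 - <<'E'
from h import *
a=snap('scene','a.png');b=snap('side','b.png')
for s in(a,b):print(s['position'],s['attitude'],s['fx'])
st=state();print(st)
E
```

```text
[1024.62374964  433.90047674  722.53482319] [-1.03569622 -2.47967687  1.00315003] 386.4499043338958
[ 81.96814291 551.78759437 645.57437036] [-0.96381086  2.36109938 -1.20680824] 454.5419499986266
{'clock': 0.1, 'joint_positions': array([-1.35361502e+00,  4.91478620e-01,  1.55938490e+00,  1.73915267e-06,
        1.09172204e+00, -1.05596401e-01]), 'joint_vel': array([ 6.07476569e-04, -2.17725238e-03,  7.19803952e-04,  8.78703221e-04,
        9.01264222e-05,  1.75351855e-03]), 'effort': array([ 2.95190002e-03, -6.19449091e+01, -2.62022763e+01, -5.42240684e-05,
        2.93971483e-03, -2.51000688e-05]), 'tool_pos': array([ 198.24681048, -592.58694731,  303.40022627]), 'tool_rot': array([-3.09978949e+00, -5.04659346e-01,  8.45252648e-05]), 'wrist_force': array([ 0.62437127, -1.08813416,  0.79689888]), 'torque': array([ 0.00335246,  0.00683975, -0.03379827]), 'grasp_force': 0.0, 'finger_gap': 85.36321217217638}
```

View pics/a.png

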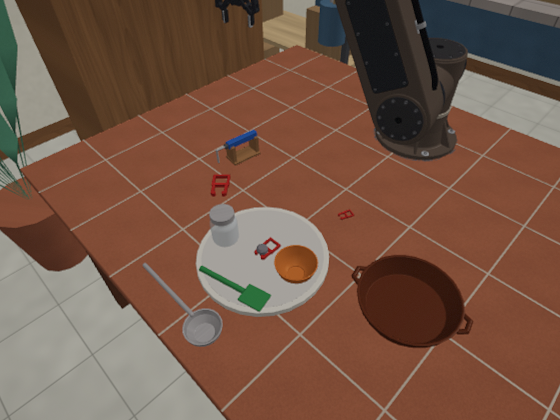

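View pics/b.png

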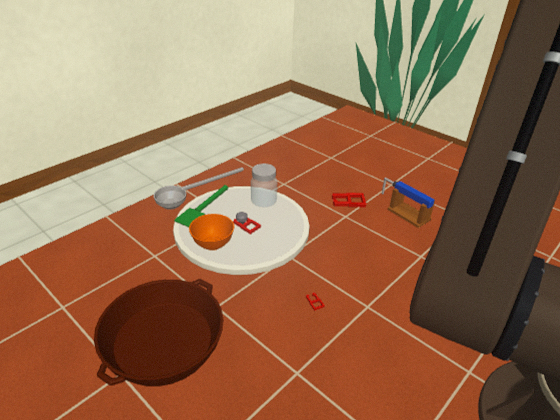

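Scene view: the pick is at (241,139) with its hook at (219,155), the clip at (268,248) on the turntable, and the cazuela at (410,298). In the side view they are at (413,194), (247,225) and (158,330). The other two red clips lie on the ledge.

```bash
cat > m.py <<'E'
from h import *
def mask(s,col,box):
    f=cv2.cvtColor(s['frame'],cv2.COLOR_RGB2HSV).astype(int);h,S,V=f[...,0],f[...,1],f[...,2]
    m={'blue':(h>105)&(h<130)&(S>140)&(V>60),'red':((h<4)|(h>174))&(S>200)&(V>110),'white':(S<50)&(V>130)}[col]
    o=np.zeros_like(m);x0,y0,x1,y1=box;o[y0:y1,x0:x1]=m[y0:y1,x0:x1];return o
E
python3 - <<'E'
from m import *
a=snap('scene');b=snap('side')
np.set_printoptions(precision=1,suppress=True)
for n,s,boxes in(('a',a,[(215,125,265,155),(250,235,285,262),(195,205,332,310)]),('b',b,[(390,175,440,212),(230,212,265,238),(170,185,312,270)])):
    P=cloud(s)
    for c,bx in zip(('blue','red','white'),boxes):
        m=mask(s,c,bx);v,u=np.nonzero(m);q=P[m];q=q[~np.isnan(q[:,0])]
        if c=='white': q=q[(abs(q[:,2]-30)<8)];
        print(n,c,len(u),u.mean(),v.mean(),np.median(q,0),q.min(0),q.max(0))
        if c!='white':
            z=70 if c=='blue' else 38
            pts=np.array([ray(s,i,j,z)[:2] for i,j in zip(u,v)],np.float32)
            print('  minrect',cv2.minAreaRect(pts),cv2.boxPoints(cv2.minAreaRect(pts)).round().tolist())
        else:
            print(cv2.minEnclosingCircle(np.ascontiguousarray(q[:,:2],np.float32)))
# cazuela rim z=48
P=cloud(a)
for n,s,bx in(('a',a,(335,240,490,360)),('b',b,(80,270,235,395))):
    P=cloud(s);x0,y0,x1,y1=bx;q=P[y0:y1,x0:x1].reshape(-1,3);q=q[abs(q[:,2]-48)<6]
    print('caz',len(q),cv2.minEnclosingCircle(np.ascontiguousarray(q[:,:2],np.float32)),cv2.minAreaRect(q[:,:2].astype(np.float32)))
# hook corner, spindle cap
print(ray(a,219,151,60),ray(b,386,181,60),'cap',ray(a,262,247,54),ray(b,241,216,54))
for n,s,bx in(('a',a,(240,230,290,265)),('b',b,(225,205,270,240))):
    x0,y0,x1,y1=bx;cv2.imwrite(f'pics/c{n}.png',cv2.resize(s['frame'][y0:y1,x0:x1,::-1],None,fx=10,fy=10,interpolation=cv2.INTER_NEAREST))
im=np.hstack([cv2.resize(cv2.imread('pics/c'+k+'.png'),(400,300)) for k in 'ab']);cv2.imwrite('pics/c.png',im)
E
```

```text
a blue 214 241.15420560747663 138.69158878504672 [ 451.2 -307.4   68.9] [ 400.2 -326.    55.1] [ 497.1 -297.4   74.4]
  minrect ((452.9691467285156, -304.4337463378906), (32.96535110473633, 104.14604949951172), 81.3061752319336) [[399.0, -313.0], [502.0, -329.0], [507.0, -296.0], [404.0, -280.0]]
a red 66 269.3030303030303 248.4090909090909 [659.1  29.7  38.6] [637.3   2.3  34.2] [691.   36.1  41.7]
  minrect ((663.6083374023438, 19.354419708251953), (53.86042785644531, 31.731067657470703), 3.9584453105926514) [[636.0, 33.0], [638.0, 2.0], [692.0, 5.0], [689.0, 37.0]]
a white 8634 258.60771369006255 255.60412323372714 [698.8  20.1  31. ] [ 530.  -122.4   22.1] [860.7 168.8  37.8]
((695.5056762695312, 13.039690971374512), 166.5022735595703)
b blue 377 414.14323607427053 193.91777188328913 [ 443.1 -309.7   67.7] [ 396.4 -327.6   53.4] [ 498.6 -297.2   72.6]
  minrect ((442.804443359375, -303.8806457519531), (37.24141311645508, 108.83584594726562), 83.30326843261719) [[387.0, -316.0], [495.0, -329.0], [499.0, -292.0], [391.0, -279.0]]
b red 124 247.2741935483871 225.0 [657.9  23.2  38. ] [632.7  -0.7  31.5] [690.4  34.2  40.6]
  minrect ((660.7595825195312, 19.35000228881836), (58.56275177001953, 35.236427307128906), 6.1079583168029785) [[630.0, 34.0], [634.0, -1.0], [692.0, 5.0], [688.0, 40.0]]
b white 7341 246.66952731235526 229.00558507015393 [631.2  20.4  30.5] [ 526.1 -131.9   22. ] [910.6 166.6  38. ]
((718.336669921875, 25.613576889038086), 192.83140563964844)
caz 1461 ((558.6421508789062, 318.85064697265625), 120.63522338867188) ((554.638916015625, 317.95318603515625), (207.22821044921875, 208.75819396972656), 55.980384826660156)
caz 1955 ((551.1685791015625, 315.3200378417969), 121.01408386230469) ((553.754638671875, 314.9481201171875), (207.41209411621094, 209.46206665039062), 59.19870376586914)
[ 527.6 -316.8   60. ] [ 524.2 -319.9   60. ] cap [677.3  19.   54. ] [672.5  21.8  54. ]
```

View pics/c.png

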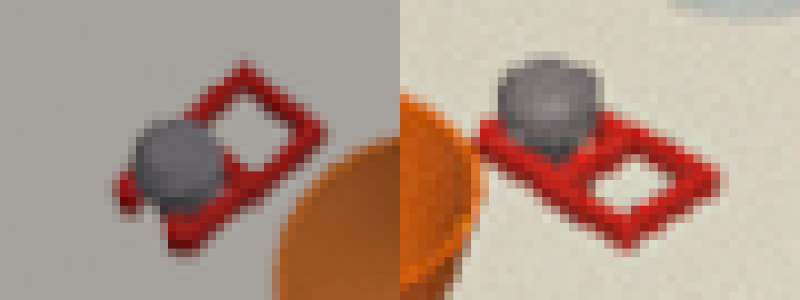

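Emit:
arm_command(increments=[[0,0,0.6,0.81],[0,0,0.6,0.81],[0,0,0.6,0.81],[0,0,0,0.81]], hand=-0.3)

```text
clock: 0.6
tool_pos: [198.1, -592.0, 247.4]
tool_rot: [-3.131, 0.211, 0.002]
wrist_force: [-0.2, 0.5, 0.2]
finger_gap: 55.6
grasp_force: 0.0
```

Emit:
arm_command(increments=[[0.63,-0.95,0,0],[0.63,-0.95,0,0],[0.63,-0.95,0,0],[0.63,-0.95,0,0],[0.63,-0.95,0,0]])

```text
clock: 1.1
tool_pos: [311.1, -462.5, 249.9]
tool_rot: [3.135, -0.204, 0.0]
wrist_force: [-0.7, -0.4, -0.4]
finger_gap: 55.1
grasp_force: 0.0
```

Emit:
arm_command(increments=[[0.63,-0.95,0,0],[0.63,-0.95,0,0],[0.63,-0.95,0,0],[0.63,-0.95,0,0],[0,0,0,0]])

```text
clock: 1.6
tool_pos: [401.9, -357.8, 249.9]
tool_rot: [-3.135, 0.198, -0.0]
wrist_force: [-0.4, 0.1, -0.1]
finger_gap: 55.7
grasp_force: 0.0
```

```bash
cat >> h.py <<'E'
def pose():
    s=state();M=R.from_rotvec(s['tool_rot']).as_matrix();return np.array(s['tool_pos']),M,np.degrees(np.arctan2(M[1,0],M[0,0]))
def togo(x,y,z,yaw=None):
    p,M,w=pose();d=M.T@(np.array([x,y,z])-p)/30
    print('at',p.round(1),'yaw',w.round(2),'shift units',d.round(2),'turn',None if yaw is None else round((w-yaw)/8,2))
E
python3 - <<'E'
from h import *
s=snap('wrist','w.png')
print(s['position'],s['fx'],s['range_z'][150:300:50,200:400:50])
togo(447,-307,114,-7.5)
E
```

```text
[ 481.21958886 -368.67822984  320.62632185] 348.7364283743328 [[320.12167 310.81262 319.78915 319.0369 ]
 [334.03418 273.3052  333.96204 335.75974]
 [351.3981  351.9641  351.70657 350.86853]]
at [ 401.1 -359.1  249.9] yaw -7.26 shift units [ 1.3  -1.92  4.53] turn 0.03
```

View pics/w.png

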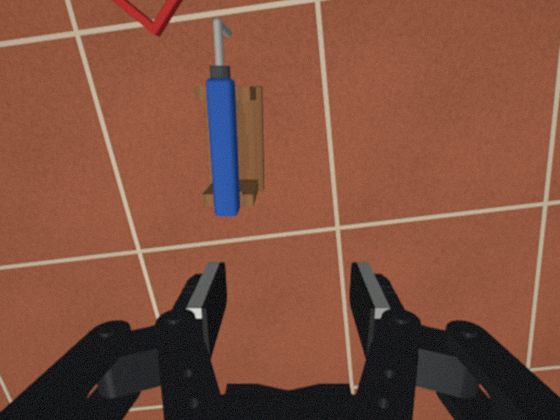

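The wrist view shows the pick's handle from (221,79) to (227,214), and the hook end at about (218,22). I'll fit the axis from these.

```bash
cat > pk.py <<'E'
from m import *
def handle(s,z,box):
    m=mask(s,'blue',box);v,u=np.nonzero(m)
    pts=np.array([ray(s,i,j,z)[:2] for i,j in zip(u,v)],np.float32)
    return cv2.minAreaRect(pts),cv2.boxPoints(cv2.minAreaRect(pts)).round(1).tolist()
E
python3 - <<'E'
from pk import *
s=snap('wrist');print(*handle(s,70,(190,60,250,225)))
print('hook top',ray(s,218,22,63))
togo(447,-307,114,-7.5)
E
```

```text
((447.9866638183594, -317.4867858886719), (18.9892635345459, 97.89183807373047), 82.46477508544922) [[398.20001220703125, -320.5], [495.29998779296875, -333.29998779296875], [497.79998779296875, -314.5], [400.70001220703125, -301.70001220703125]]
hook top [ 530.51793742 -329.42449451   63.        ]
at [ 400.5 -360.   249.9] yaw -7.33 shift units [ 1.31 -1.95  4.53] turn 0.02
```

Emit:
arm_command(increments=[[0.71,-0.83,0.6,0.02],[0.71,-0.83,0.8,0],[0,0,0.6,0],[0,0,0,0],[0,0,0,0]])

```text
clock: 2.2
tool_pos: [448.4, -317.5, 190.1]
tool_rot: [-3.135, 0.21, 0.001]
wrist_force: [-0.2, 0.6, 0.7]
finger_gap: 55.2
grasp_force: 0.0
```

Run:
```python
from pk import *
s=snap('wrist','w2.png');print(*handle(s,70,(0,0,560,420)))
togo(449,-316.5,113,-7.5)
```

```text
((448.839599609375, -316.08697509765625), (17.033227920532227, 99.18103790283203), 82.89400482177734) [[398.6000061035156, -318.3999938964844], [497.0, -330.70001220703125], [499.1000061035156, -313.79998779296875], [400.70001220703125, -301.5]]
at [ 448.5 -317.6  190.6] yaw -7.66 shift units [ 0.01 -0.04  2.59] turn -0.02
```

Emit:
arm_command(increments=[[0,-0.04,0.8,0],[0,0,0.8,0],[0,0,0.6,0],[0,0,0.38,0],[0,0,0,0]])

```text
clock: 2.75
tool_pos: [448.6, -315.8, 112.1]
tool_rot: [-3.134, 0.209, 0.001]
wrist_force: [0.3, 0.2, -0.2]
finger_gap: 55.6
grasp_force: 0.0
```

Emit:
arm_command(increments=[[0,0,0,0],[0,0,0,0],[0,0,0,0],[0,0,0,0],[0,0,0,0]], hand=1)

```text
clock: 3.25
tool_pos: [449.2, -315.6, 113.6]
tool_rot: [3.133, -0.207, 0.002]
wrist_force: [-1.5, -0.2, 5.7]
finger_gap: 17.2
grasp_force: 58.6
```

Emit:
arm_command(increments=[[0,0,0,0],[0,0,-0.3,0],[0,0,-0.5,0],[0,0,-0.5,0],[0,0,-0.5,0]])

```text
clock: 3.75
tool_pos: [449.0, -315.3, 167.9]
tool_rot: [3.134, -0.208, 0.001]
wrist_force: [0.6, 0.7, -0.9]
finger_gap: 17.0
grasp_force: 58.6
```

Emit:
arm_command(increments=[[0,0,-0.7,0],[0,0,-0.5,0],[0,0,0,0],[0,0,0,0]])

```text
clock: 4.15
tool_pos: [448.9, -315.2, 202.8]
tool_rot: [3.134, -0.208, 0.001]
wrist_force: [-0.2, 0.3, -1.3]
finger_gap: 17.1
grasp_force: 58.6
```

Run:
```python
from h import *
s=snap('wrist');b=snap('side');a=snap('scene')
p,M,w=pose();print(p,w,state()['finger_gap'])
cv2.imwrite('pics/d.png',np.hstack([s['frame'][0:300,100:400,::-1],cv2.resize(b['frame'][100:250,330:480,::-1],(300,300))]))
```

```text
[ 448.79918335 -315.18322128  201.79333149] -7.586930056985398 16.75313793945394
```

View pics/d.png

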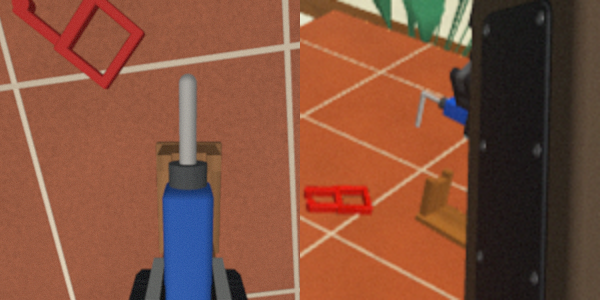

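Emit:
arm_command(increments=[[0,0,0,-0.79],[0,0,0,-0.79],[0.39,-0.88,0,0],[0.39,-0.88,0,0],[0.39,-0.88,0,0]])

```text
clock: 4.8
tool_pos: [477.0, -232.5, 201.7]
tool_rot: [-3.138, -0.137, 0.002]
wrist_force: [-0.1, 0.8, -0.7]
finger_gap: 16.8
grasp_force: 58.7
```

Emit:
arm_command(increments=[[0.39,-0.88,0,0],[0.39,-0.88,0,0],[0.39,-0.88,0,0],[0.39,-0.88,0,0],[0.39,-0.88,0,0]])

```text
clock: 5.3
tool_pos: [523.7, -95.5, 201.7]
tool_rot: [-3.138, -0.139, 0.002]
wrist_force: [0.4, 0.2, -0.2]
finger_gap: 17.2
grasp_force: 58.7
```

Emit:
arm_command(increments=[[0.39,-0.88,0.2,0],[0.39,-0.88,0.2,0],[0.2,-0.44,0.2,0],[0,0,0,0],[0,0,0,0]])

```text
clock: 5.8
tool_pos: [546.9, -28.7, 184.0]
tool_rot: [3.138, 0.139, -0.002]
wrist_force: [-0.1, 0.2, 0.1]
finger_gap: 16.8
grasp_force: 58.7
```

Run:
```python
from pk import *
s=snap('wrist','e.png');b=snap('side');togo(561.3,11.3,176,5)
m=mask(s,'red',(0,0,560,420));n,l,st,c=cv2.connectedComponentsWithStats(m.astype(np.uint8));print([ (x.tolist()) for x in st if x[4]>60])
cv2.imwrite('pics/e.png',np.hstack([s['frame'][0:300,130:430,::-1],cv2.resize(b['frame'][120:270,170:320,::-1],(300,300))]))
```

```text
at [546.9 -29.3 184.5] yaw 5.01 shift units [ 0.6  -1.31  0.28] turn 0.0
[[0, 0, 560, 420, 234758]]
```

View pics/e.png

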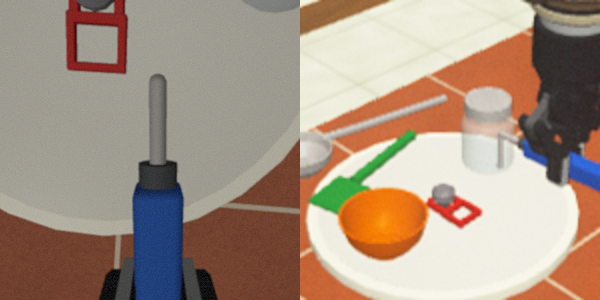

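The wrist view shows the loop opening centred at about (228,43), the outer bar along (199,68)–(256,72), and the shank end at (287,75). I'll cast these.

Run:
```python
from pk import *
s=snap('wrist')
f=s['frame'].astype(int);m=(f[...,0]>90)&(f[...,1]<60)&(f[...,2]<60);m[:, :180]=0;m[:,280:]=0;m[85:]=0
v,u=np.nonzero(m);print(len(u),u.min(),u.max(),v.max())
q=np.array([ray(s,i,j,38)[:2] for i,j in zip(u,v)],np.float32);print(cv2.minAreaRect(q),cv2.boxPoints(cv2.minAreaRect(q)).round(1).tolist())
for n,p,z in(('loop',(228,43),38),('bar l',(199,68),38),('bar r',(256,72),38),('shank',(287,74),134)):
    w=ray(s,*p,z);P,M,_=pose();print(n,w.round(1),'tool',(M.T@(w-P)).round(1))
print('cap',ray(s,130+97,2,54))
```

```text
2016 195 255 72
((653.9722900390625, 15.044744491577148), (37.288700103759766, 33.60780334472656), 1.9059274196624756) [[634.7999877929688, 31.200000762939453], [635.9000244140625, -2.4000000953674316], [673.2000122070312, -1.100000023841858], [672.0, 32.5]]
loop [650.4  13.3  38. ] tool [106.8 -33.5 146.6]
bar l [635.8  29.6  38. ] tool [ 93.6 -51.  146.6]
bar r [636.5  -3.5  38. ] tool [ 91.4 -18.  146.6]
shank [632.4 -22.2 134. ] tool [85.7  0.3 50.6]
cap [667.70444571  11.7409341   54.        ]
```

Emit:
arm_command(increments=[[0.39,-0.58,0,0],[0.39,-0.58,0.2,0],[0,0,0.6,0],[0,0,0.4,0],[0,0,0,0]])

```text
clock: 6.45
tool_pos: [566.7, 7.6, 147.2]
tool_rot: [-3.138, -0.137, 0.004]
wrist_force: [0.6, 0.5, -1.3]
finger_gap: 17.0
grasp_force: 58.8
```

Run:
```python
from pk import *
s=snap('wrist');b=snap('side');a=snap('scene');print(pose())
g=lambda i:cv2.resize(i,(300,300),interpolation=cv2.INTER_CUBIC)
cv2.imwrite('pics/f.png',np.hstack([g(s['frame'][0:200,180:380,::-1]),g(b['frame'][190:250,215:275,::-1])]))
```

```text
(array([567.44134236,   7.73760177, 148.93441497]), array([[ 9.96186227e-01,  8.72517197e-02,  3.71694475e-04],
       [ 8.72517734e-02, -9.96186283e-01, -1.30763459e-04],
       [ 3.58867601e-04,  1.62695759e-04, -9.99999922e-01]]), np.float64(5.005523513934384))
```

View pics/f.png

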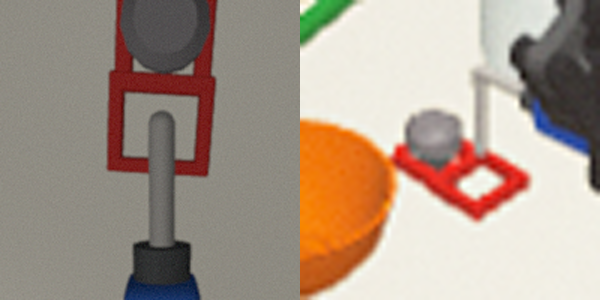

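Run:
```python
from pk import *
b=snap('side');P,M,_=pose();z=P[2]-98.6
print(z,P+M@[83,0,0],'tip',ray(b,251,221,z+1),'loop centre',ray(b,215+.2*180,190+.2*183,38))
s=snap('wrist');print('loop wrist',ray(s,180+160/1.5,126/1.5,38),ray(s,180+160/1.5,158/1.5,38),ray(s,180+160/1.5,92/1.5,38),ray(s,180+160/1.5,172/1.5,38))
```

```text
50.513420165826574 [650.19082679  15.07970656 149.17801503] tip [646.77004201  16.48461681  51.51342017] loop centre [645.21709364  18.1431007   38.        ]
loop wrist [651.34805206  15.13820459  38.        ] [641.30156107  14.27256895  38.        ] [661.63600713  16.02464549  38.        ] [636.79022729  13.88385897  38.        ]
```

Emit:
arm_command(increments=[[0,0,0.3,0],[0,0,0.25,0],[0,0,0,0],[0,0,0,0]])

```text
clock: 7.1
tool_pos: [567.3, 8.4, 131.6]
tool_rot: [-3.139, -0.139, 0.001]
wrist_force: [-0.6, 0.5, -1.4]
finger_gap: 17.0
grasp_force: 58.8
```

Emit:
arm_command(increments=[[-0.15,0,0,0],[-0.15,0,0,0],[-0.15,0,0,0],[-0.15,0,0,0],[0,0,0,0]])

```text
clock: 7.6
tool_pos: [548.9, 6.7, 132.2]
tool_rot: [3.138, 0.138, -0.0]
wrist_force: [1.3, -0.5, -0.7]
finger_gap: 17.3
grasp_force: 58.7
```

Emit:
arm_command(increments=[[-0.15,0,0,0],[-0.15,0,0,0],[-0.15,0,0,0],[-0.15,0,0,0],[0,0,0,0]])

```text
clock: 8.1
tool_pos: [530.8, 5.1, 131.9]
tool_rot: [-3.138, -0.138, 0.001]
wrist_force: [-1.5, -0.2, -0.9]
finger_gap: 17.1
grasp_force: 58.7
```

Emit:
arm_command(increments=[[-0.15,0,0,0],[-0.15,0,0,0],[-0.15,0,0,0],[-0.15,0,0,0],[0,0,0,0]])

```text
clock: 8.6
tool_pos: [512.9, 3.5, 132.0]
tool_rot: [-3.139, -0.138, 0.001]
wrist_force: [0.8, 0.7, -1.2]
finger_gap: 17.5
grasp_force: 58.7
```

Run:
```python
from pk import *
s=snap('wrist');b=snap('side');print(pose()[0])
g=lambda i:cv2.resize(i,(300,300),interpolation=cv2.INTER_CUBIC)
cv2.imwrite('pics/g.png',np.hstack([g(s['frame'][0:200,180:380,::-1]),g(b['frame'][180:270,215:305,::-1])]))
```

```text
[513.53360662   3.52015312 132.0062766 ]
```

View pics/g.png

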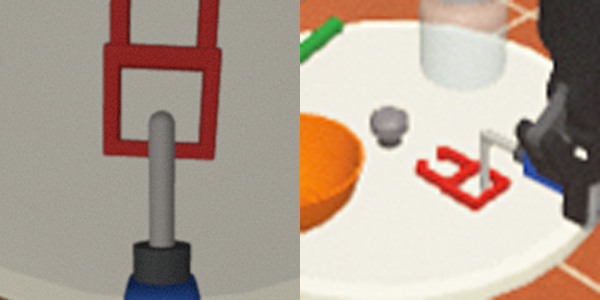

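The wrist and side views show the clip free of the spindle, lying flat on the turntable about 45 mm out. Next I ease off the bar, lift and cross to the cazuela.

Emit:
arm_command(increments=[[0.2,0,0,0],[0,0,0,0],[0,0,-0.4,0],[0,0,-0.8,0],[0,0,-0.8,0]])

```text
clock: 9.2
tool_pos: [519.4, 4.1, 193.2]
tool_rot: [-3.138, -0.139, 0.001]
wrist_force: [-0.4, -0.3, -0.2]
finger_gap: 17.1
grasp_force: 58.7
```

Emit:
arm_command(increments=[[0,0,-0.6,0],[0,0,0,0],[0.13,-0.86,0,0],[0.13,-0.86,0,0],[0.13,-0.86,0,0]])

```text
clock: 9.7
tool_pos: [524.1, 83.0, 209.6]
tool_rot: [3.139, 0.138, -0.001]
wrist_force: [0.7, -0.1, -1.1]
finger_gap: 17.0
grasp_force: 58.8
```

Emit:
arm_command(increments=[[0.13,-0.86,0,0],[0.13,-0.86,0,0],[0.13,-0.86,0,0],[0.13,-0.86,0,0],[0.13,-0.86,0,0]])

```text
clock: 10.2
tool_pos: [532.1, 213.5, 209.4]
tool_rot: [3.138, 0.139, -0.002]
wrist_force: [0.8, 0.3, -0.1]
finger_gap: 17.0
grasp_force: 58.8
```

Emit:
arm_command(increments=[[0.13,-0.86,0,0],[0.13,-0.86,0,0],[0.13,-0.86,0,0],[0.13,-0.86,0,0],[0,0,0,0]])

```text
clock: 10.7
tool_pos: [538.5, 319.0, 209.1]
tool_rot: [-3.138, -0.142, 0.001]
wrist_force: [-0.3, 0.0, -0.4]
finger_gap: 17.4
grasp_force: 58.9
```

Run:
```python
from pk import *
s=snap('wrist');a=snap('scene')
togo(540,315,109,5)
P=cloud(s).reshape(-1,3);q=P[(abs(P[:,2]-48)<4)&(abs(P[:,1]-316)<130)&(abs(P[:,0]-556)<130)];print(len(q),q.min(0),q.max(0),cv2.minEnclosingCircle(q[:,:2].astype(np.float32)))
g=lambda i:cv2.resize(i,(400,300))
cv2.imwrite('pics/i.png',np.hstack([g(s['frame'][...,::-1]),g(a['frame'][...,::-1])]))
```

```text
at [538.4 316.7 209.2] yaw 5.12 shift units [0.05 0.06 3.34] turn 0.01
11291 [460.76612063 195.3376875   44.00072754] [658.92885211 435.07013166  51.30734151] ((553.5303955078125, 314.938232421875), 120.6700668334961)
```

View pics/i.png

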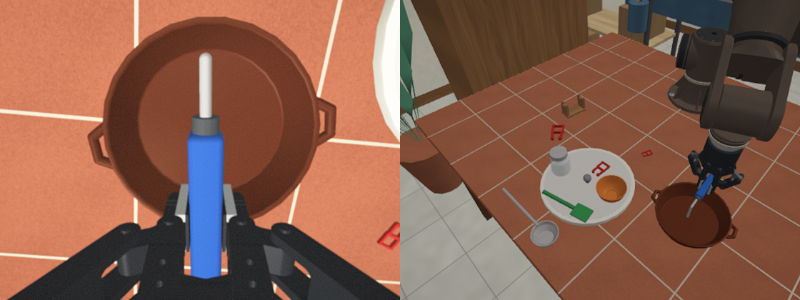

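The wrist view shows the pick centred over the dish, and the scene view shows the clip lying free of the spindle. Now lower gently.

Emit:
arm_command(increments=[[0,0.06,0.7,0],[0,0,0.9,0],[0,0,0.8,0],[0,0,0.5,0],[0,0,0.25,0]])

```text
clock: 11.3
tool_pos: [538.8, 313.9, 114.1]
tool_rot: [3.138, 0.137, -0.003]
wrist_force: [0.7, 0.5, -1.2]
finger_gap: 17.2
grasp_force: 58.9
```

Emit:
arm_command(increments=[[0,0,0.15,0],[0,0,0.1,0],[0,0,0.05,0],[0,0,0,0]])

```text
clock: 11.7
tool_pos: [539.1, 314.9, 106.9]
tool_rot: [-3.138, -0.139, -0.001]
wrist_force: [-0.4, 1.0, -1.0]
finger_gap: 17.1
grasp_force: 58.9
```

Emit:
arm_command(increments=[[0,0,0.05,0],[0,0,0.03,0],[0,0,0,0]])

```text
clock: 12.0
tool_pos: [539.1, 314.9, 104.2]
tool_rot: [-3.138, -0.139, -0.001]
wrist_force: [-0.3, -0.0, 0.4]
finger_gap: 17.1
grasp_force: 59.0
```

Emit:
arm_command(increments=[[0,0,0,0],[0,0,0,0],[0,0,0,0],[0,0,0,0],[0,0,0,0]], hand=-0.5)

```text
clock: 12.5
tool_pos: [539.0, 314.8, 104.1]
tool_rot: [3.138, 0.139, 0.0]
wrist_force: [-0.3, 0.0, 0.7]
finger_gap: 64.3
grasp_force: 0.0
```

Emit:
arm_command(increments=[[0,0,-0.2,0],[0,0,-0.6,0],[0,0,-0.9,0],[0,0,-0.9,0],[0,0,-0.9,0]])

```text
clock: 13.0
tool_pos: [538.9, 314.8, 210.5]
tool_rot: [3.138, 0.139, 0.0]
wrist_force: [0.1, -0.8, 0.4]
finger_gap: 64.1
grasp_force: 0.0
```

Emit:
arm_command(increments=[[0,0,-0.5,0],[0,0,0,0],[0,0,0,0],[0,0,0,0],[0,0,0,0]])

```text
clock: 13.5
tool_pos: [538.8, 314.7, 223.0]
tool_rot: [3.138, 0.138, -0.003]
wrist_force: [-0.4, 0.2, -0.7]
finger_gap: 64.1
grasp_force: 0.0
```

Run:
```python
from pk import *
s=snap('wrist');b=snap('side');a=snap('scene');print(pose()[0],state()['finger_gap'])
for t in(s,a):
    m=mask(t,'blue',(0,0,560,420)); P=cloud(t)[m];P=P[(abs(P[:,0]-554)<100)&(abs(P[:,1]-315)<100)];print(len(P),np.median(P,0),P.min(0),P.max(0))
g=lambda i:cv2.resize(i,(400,300))
cv2.imwrite('pics/j.png',np.hstack([g(s['frame'][...,::-1]),g(b['frame'][...,::-1])]))
```

```text
[538.96022979 314.78792379 223.40309519] 63.720968829693774
2431 [540.34920332 314.11654075  40.60088741] [484.61538174 301.46584492  24.51165832] [582.29935941 326.22948662  51.27100634]
315 [538.30767326 317.30829625  40.07448462] [474.90748257 299.92023661   6.15959232] [582.93738574 329.61933616  53.29445722]
```

View pics/j.png

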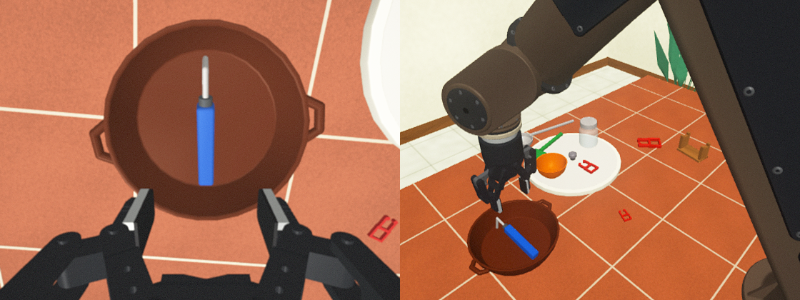

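The pick rests inside the dish with the gripper clear, and the clip lies on the turntable.

```bash
python3 -c "
from plant import bot
print(bot.close_job())"
```

```text
the job is handed in; nothing more can be done
None
```

I pulled the clip free and left it on the turntable about 45 mm from the spindle, laid the pick in the cazuela about 5 mm from its centre, and handed the job in at about 13.5 s of the 59 s allowed; no verdict came back.

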